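# Stand the toppled lab tablet back up on its charging stand

## Task

The lab tablet has toppled forward out of its stand and lies face down across the white vial box, its bottom edge still in the stand's ledge. Tip it back up so that it leans on the stand's backrest with the screen showing, then push it sideways along the ledge until its edge is up against the blue charging block. Do not knock over or shove aside the vial box or anything else on the bench.

Things in the scene. Friction and masses are not known exactly. Their poses are not given: they have to be found in the camera images.
- stand: Dark steel tablet stand, fixed to the bench. Origin at bench level under the crease where backrest meets ledge floor, mid-width; x points to the rear (from lip to backrest; about the robot's right), y along the ledge towards the blue charging block, z up. Base plate 165 mm deep (x -60 to +105), 300 mm wide, 8 mm thick; its top (z 8) is the ledge floor on which the tablet's bottom edge stands.
- backrest (a point): Middle of the front face of the stand's backrest: a plate 140 mm wide (stand y -70 to +70), 125 mm long, 4 mm thick, rising from the crease at stand x 0, z 8 mm and leaning 22 degrees back from vertical.
- lip (a point): Top of the stand's low front lip, middle of its rear edge (stand x -30, z 18 mm). The lip is 6 mm thick, rises 10 mm above the ledge floor and runs from stand y -135 to +125. The tablet's bottom edge rests between lip and backrest.
- dock (a point): Middle of the face of the blue charging block that the tablet's side edge must meet: stand y +115 mm, looking to the stand's -y. The block (30 mm wide, 34 deep, 64 tall, leaning back like the backrest) is part of the stand, at the +y end of the ledge.
- tablet: Loose rigid tablet, 150 mm from bottom to top edge, 200 mm wide, 12 mm thick, 0.4 to 0.65 kg; black, orange corners, grey back, white screen with green peaks. Origin at its centre; x from bottom to top edge, y along the width, z out of the screen. At the start it is face down, top edge to the front, y parallel to the stand's y, its +y side edge 25 to 50 mm short of the charging block.
- tablet_foot (a point): Middle of the tablet's bottom edge (half-way through the thickness), 75 mm from its centre; axes as for the tablet.
- tablet_top (a point): Middle of the tablet's top edge (half-way through the thickness), 75 mm from its centre. At the start the tablet slopes up about 38 degrees from the ledge to this edge, about 105 mm above the bench, and its last 55 mm jut out freely beyond where it rests on the vial box.
- vial_box: White plastic vial box, loose, 42 mm deep (x), 120 mm wide (y), 64 mm high, 0.5 to 0.85 kg, on the bench in front of the stand. The screen side of the tablet rests on its rear top edge, about 91 mm from the tablet's bottom edge. Origin at the centre of its underside.
- amber_bottle: Amber glass bottle with blue cap, loose, 86 mm across, 180 mm high, to the right. Origin at the centre of its underside. To be left alone.
- clear_bottle: Clear glass bottle with blue cap, loose, 72 mm across, 150 mm high, to the right. Origin at the centre of its underside. To be left alone.
- vial_rack: Blue rack full of small vials, loose, 90 by 130 mm, 45 mm high, to the left. Origin at the centre of its underside. To be left alone.
- tip_box: Grey pipette-tip box with clear lid, loose, 85 by 122 mm, 67 mm high, to the left. Origin at the centre of its underside. To be left alone.
- wrench: Steel wrench, loose, 150 mm long, lying on the bench to the left. To be left alone.
- pipette: White hand pipette, loose, about 220 mm long, lying on the bench to the right. To be left alone.
Not all that is in view belongs to the job. What is meant by the tablet is not red, and is the larger of those in its own colour.

How it is judged (in metres and radians):
At the end, for the whole second after the job is handed in: The tablet leans back on the stand, 12 to 35 degrees from vertical, screen out, square to the stand within 7 degrees; its bottom edge stands on the ledge between lip and backrest; its side edge is within 7 mm of the charging block; it is at rest (angle between tablet's own x axis and vertical between 0.2 and 0.62 rad and angle between tablet's own z axis and vertical below 1.42 rad and angle between the y axis of tablet and the y axis of stand, either way round below 0.12 rad and x of tablet_foot in the frame of stand between -0.031 and 0.006 m and z of tablet_foot in the frame of stand below 0.02 m and x of tablet_top in the frame of stand above 0.025 m and y of tablet in the frame of stand between 0.008 and 0.022 m and linear speed of tablet below 0.02 m/s and angular speed of tablet below 0.1 rad/s); the robot touches nothing.
It fails at once if the vial box is shoved more than 40 mm or tipped over (distance of vial_box from where it was at the start of the episode above 0.04 m or angle between vial_box's own z axis and vertical above 0.5 rad).
It fails at once if another thing on the bench is shoved more than 40 mm or knocked over (distance of any of amber_bottle, clear_bottle, vial_rack, tip_box, wrench, pipette from where it was at the start of the episode above 0.04 m or angle between any of amber_bottle, clear_bottle's own z axis and vertical above 0.5 rad).
It also fails if it takes over 51 s, if anything falls off the work surface, if the arm or the gripper's body presses on something with over 40 N, if the wrist force passes 120 N, or if a joint passes its speed limit or range.

## Robot

A 6-joint arm with a two-finger parallel gripper is mounted at the origin on the work surface. World frame = base frame: x ahead of the robot, y to its left, z up, the work surface at z = 0. Lengths are in mm, angles in rad, forces in N, time in s.
With the tool pointing down it reaches from about 325 to 900 mm from the base axis. Payload 6.1 kg.
Tool frame: the origin (TCP) lies midway between the tips of the shut fingers; the grasp point (between the pads) lies 19 mm behind it (bot.grip_depth is the distance from the TCP to the grasp point, in mm); z points along the fingers, y is the direction in which the jaws open and shut (so a half turn about z gives the same grasp; the last joint's range is limited). The gripper opens to 85 mm and grips with 20 to 120 N. Pads are 22 mm wide; open, the fingers measure 114 mm over their backs; the gripper's body (76 mm by 85 mm) begins 54 mm behind the grasp point. The pads swing forward as they close: fully open they stand 13 mm farther back than shut.
Start: joints at [1.127, 0.22, 1.526, -0, 1.395, -0.126], TCP at [195.297, 593.696, 231.3] pointing down, gripper open.
Joint ranges: [-2.98, 2.98], [-0.91, 2.08], [0.09, 2.57], [-1.24, 4.39], [0.2, 2.65], [-2.68, 2.68]. Speed limits (rad/s): [2.57, 2.57, 3.01, 3.14, 3.14, 3.14].

## Interface

Orientations are given as [roll, pitch, yaw] about the fixed x, y, z axes, in that order (R = Rz(yaw) Ry(pitch) Rx(roll)).
In Python, from cell import bot gives the robot as it stands. The module is installed in compiled form; this text tells all that it offers.
- The arm moves only by the tool play_rows, never from a script. Its arguments are lists of equal length, an entry for each row: "delta_rot": the turn, a rotation vector about the tool's x, y, z in degrees, a list of three; "xyz": the shift along the tool's x, y, z in m, a list of three; "hand": the gripper's target within -1 to 1 (fully open at 1, half-way at 0, shut at -1). In form: {"delta_rot": [[rx, ry, rz], ...], "xyz": [[dx, dy, dz], ...], "hand": [hand, ...]}. A call has 1 to 8 rows; each row shifts and turns the commanded pose from where the row before left it, along the tool's axes as they then stand; what a row does not reach is not made up. A row lasts 1/8 s, in which the tool goes at most 62.5 mm and 10.7 degrees, less where a joint would pass 70% of its speed; a pose out of reach is approached as far as the arm can. A call is refused whole if a number of a shift passes 0.0625 or a number of a turn 10.7, either way. A call with a gripper value outside its range is refused whole. The fingers move at their own pace and stop on an object; the grip force is fixed at half the most. Time passes only in rows, so rows that do not move let the fingers close. It gives the time, the measured TCP pose, the force and the opening at its end, in the units of the state.
- bot.read_state(): the state, without advancing time (a new reading comes with each control period).
- bot.snapshot(name): name is "side" or "top"; returns a dict with "color" (420x560x3 uint8, red, green, blue), "K" (3x3 intrinsics, pixels), "D" ([k1, k2, p1, p2, k3] as OpenCV has them; the pictures are not rectified), "R" (3x3) and "t" (3): a world point X has camera coordinates R X + t. Camera axes: x right, y down, z forward; pixel columns grow to the right and rows downward; lengths in mm; the calibration is good to about 2 mm. A picture is of the moment at which its call begins. There is no depth.
- bot.hand_in(): hands the job in, once; it reports no verdict.
The state is a dict: "clock": time; "joints": joint angles; "joint_velocities": joint speeds; "joint_efforts": joint torques, N m; "ee_pos": TCP position; "ee_rot": TCP orientation; "force": force on the tool from outside, world axes, zero at the start; "wrist_torque": the same for the moment, N m; "gripper_width": opening from 0.0 (shut) to 1.0 (fully open).
Only numpy, scipy, OpenCV 4.12 (cv2) and the standard library are available. Lean on these libraries where they do the work, as an engineer would, in place of code of your own. Each camera call takes 0.05 s, during which the arm holds its last target.

## Working session

There is one attempt and no reset: what is moved stays moved. The work goes in short steps, Python scripts to look and compute and a tool call to move; the robot and the scene stay as the last step left them, time stands still between calls to the robot, and variables do not carry over. Pictures are saved under pics/ and viewed, and the job is handed in when it is done.

Besides the shell and the picture viewer there is one more tool, called after ">>>" as a command line: name --argument value ..., lists and objects as JSON in quotes. play_rows: Moves the arm, as the interface text tells. Its arguments: {"type":"object","properties":{"delta_rot":{"type":"array","items":{"type":"array","items":{"type":"number"}}},"xyz":{"type":"array","items":{"type":"array","items":{"type":"number"}}},"hand":{"type":"array","items":{"type":"number"}}},"required":["delta_rot","xyz","hand"]}

```bash
mkdir -p pics; python3 - <<'E'
from cell import bot
import cv2
for n in ("side","top"):
    s=bot.snapshot(n); cv2.imwrite(f"pics/{n}0.png",s["color"][:,:,::-1])
    print(n,s["K"].tolist(),s["D"],s["R"].round(4).tolist() if hasattr(s["R"],"round") else s["R"],s["t"])
print(bot.read_state())
E
```

```text
side [[481.94674535683083, 0.0, 283.0082408913449], [0.0, 481.94674535683083, 211.1192554087175], [0.0, 0.0, 1.0]] [-0.00337237  0.          0.          0.          0.        ] [[-0.9581, -0.2862, -0.0105], [-0.1862, 0.6505, -0.7363], [0.2175, -0.7035, -0.6766]] [ 444.55538981  145.75429109 1455.34233531]
top [[496.7592256275762, 0.0, 278.69033537668435], [0.0, 496.7592256275762, 214.42355059402894], [0.0, 0.0, 1.0]] [-0.18310488  0.          0.          0.          0.        ] [[0.0013, -0.9999, -0.0141], [-0.9928, 0.0004, -0.1202], [0.1202, 0.0141, -0.9927]] [   8.35254794  458.41229985 1377.59575245]
{'clock': 0.1, 'joints': array([ 1.12687280e+00,  2.21181709e-01,  1.52750144e+00, -1.37247954e-05,
        1.39469782e+00, -1.26086620e-01]), 'joint_velocities': array([ 0.00038421, -0.00253533, -0.00229262,  0.00252789,  0.00047002,
       -0.00099467]), 'joint_efforts': array([ 1.47138624e-03, -4.98244715e+01, -3.90550053e+01, -1.72642431e-04,
        5.58994099e-03, -1.41472924e-06]), 'ee_pos': array([195.08297112, 593.19688829, 230.28478874]), 'ee_rot': array([-3.13981683e+00, -2.11485013e-04,  2.82375798e+00]), 'force': array([-0.180613  , -0.62610175,  0.4008818 ]), 'wrist_torque': array([ 0.01397782,  0.06376476, -0.0092512 ]), 'gripper_width': 1.002521204468142}
```

View pics/side0.png

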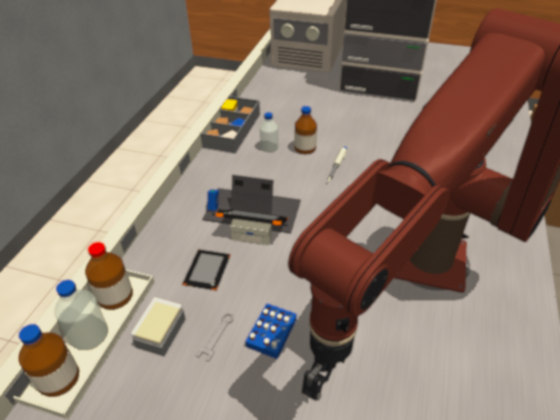

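View pics/top0.png

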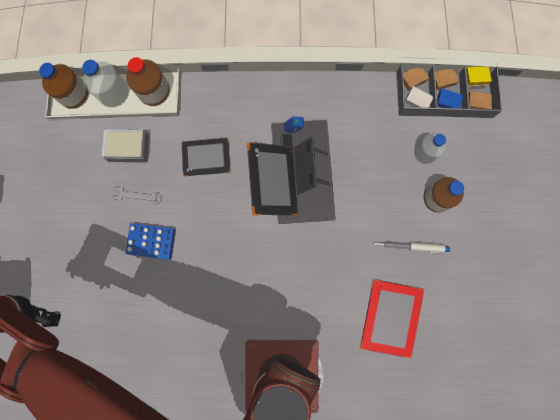

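The side view shows the robot's arm on the right. The tablet lies on the white box at about (252,215), in front of the dark stand. The top view shows three possible tablets: a large black one with orange corners at (272,180), a small black one at (205,156) and a red frame at (393,318). The one I want is the large black one in the stand, so I'll check it in a close crop.

```bash
cat > h.py <<'E'
import cv2, numpy as np
def undist(s,uv):
    return cv2.undistortPoints(np.array([[uv]],float),s["K"],np.array(s["D"]))[0,0]
def ray(s,uv):
    n=undist(s,uv); R=np.array(s["R"]); t=np.array(s["t"]); d=R.T@np.array([n[0],n[1],1]); return -R.T@t, d/np.linalg.norm(d)
def onz(s,uv,z):
    c,d=ray(s,uv); return c+d*(z-c[2])/d[2]
def two(s1,p1,s2,p2):
    c1,d1=ray(s1,p1); c2,d2=ray(s2,p2)
    A=np.stack([d1,-d2],1); k=np.linalg.lstsq(A,c2-c1,rcond=None)[0]
    a=c1+k[0]*d1; b=c2+k[1]*d2; return (a+b)/2, np.linalg.norm(a-b)
def proj(s,X):
    rv=cv2.Rodrigues(np.array(s["R"]))[0]
    return cv2.projectPoints(np.array(X,float).reshape(-1,1,3),rv,np.array(s["t"],float),s["K"],np.array(s["D"]))[0][:,0]
def crop(s,u0,v0,u1,v1,k,name):
    im=s["color"][v0:v1,u0:u1,::-1]; cv2.imwrite(name,cv2.resize(im,None,fx=k,fy=k,interpolation=cv2.INTER_CUBIC))
E
python3 - <<'E'
from cell import bot
from h import *
s=bot.snapshot("side"); t=bot.snapshot("top")
crop(s,190,160,320,260,6,"pics/sc.png"); crop(t,230,105,350,230,4.8,"pics/tc.png")
E
```

```text
(no output)
```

View pics/sc.png

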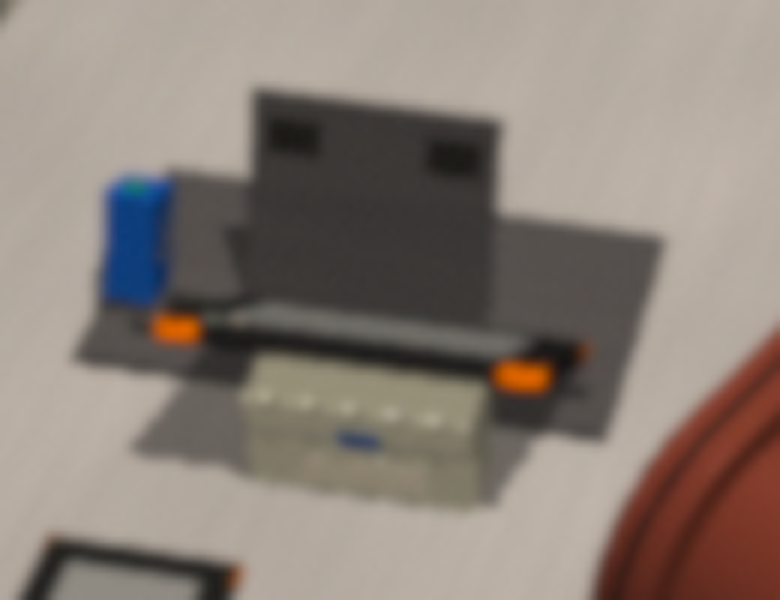

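View pics/tc.png

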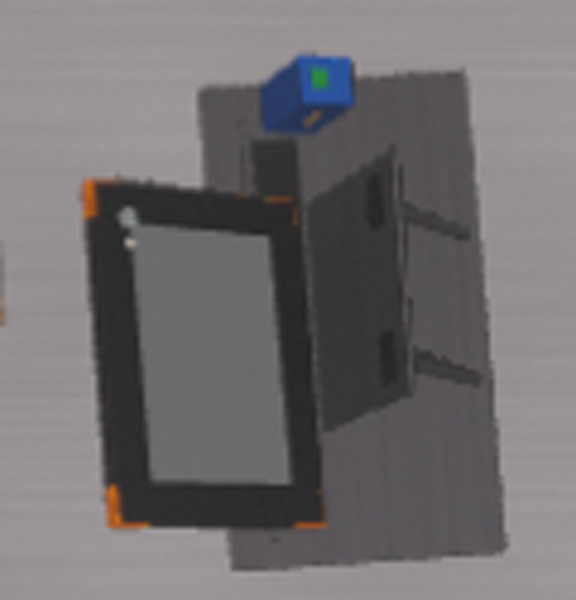

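The crop confirms the choice. The large black tablet has orange corners and a grey back, and it lies on the white box with its foot in the stand and the blue dock beyond. Tablet top corners in the crop are (83,182) and (110,527). Base plate corners are (198,88), (465,70), (505,552) and (232,570).

```bash
python3 - <<'E'
from cell import bot
from h import *
np.set_printoptions(precision=1,suppress=True)
s=bot.snapshot("side"); t=bot.snapshot("top")
T=lambda u,v:(230+u/4.8-.4,105+v/4.8-.4)
S=lambda u,v:(190+u/6-.4,160+v/6-.4)
c=[onz(t,T(*p),8) for p in((198,88),(465,70),(505,552),(232,570))]
for x in c: print("plate top",x)
ss=[onz(s,S(*p),8) for p in((77,360),(663,237),(605,438))]
for x in ss: print("plate side",x)
c=np.array(c); print("sizes",[np.linalg.norm(c[i]-c[(i+1)%4]) for i in range(4)])
sy=(c[0]+c[1]-c[2]-c[3]); sy/=np.linalg.norm(sy); sx=np.array([sy[1],-sy[0],0]); 
cen=c.mean(0); O=cen-sx*22.5; O[2]=0
print("O",O,"yaw of stand x",np.degrees(np.arctan2(sx[1],sx[0])),sx,sy)
for n,p,z in(("tabtop+y",(83,182),110),("tabtop-y",(110,527),110),("tabbot+y",(296,200),22),("tabbot-y",(324,527),22)):
    X=onz(t,T(*p),z); d=X-O; print(n,X,"stand",d@sx,d@sy)
for n,a,b in(("top+y",(83,182),(155,317)),("top-y",(110,527),(552,364))):
    X,e=two(t,T(*a),s,S(*b)); d=X-O; print(n,X,e,"stand",d@sx,d@sy)
# predicted points overlay: dock face, vial box
np.savez("st.npz",O=O,sx=sx,sy=sy)
W=lambda x,y,z:O+sx*x+sy*y+np.array([0,0,z])
for n,p in(("bk top l",W(47,70,124)),("bk top r",W(47,-70,124)),("dock top front",W(5,115,60))):
    print(n,p,"side",(proj(s,p)[0]-[190,160])*6,"top",(proj(t,p)[0]-[230,105])*4.8)
E
```

```text
plate top [733.1  32.3   8. ]
plate top [ 744.6 -132.2    8. ]
plate top [ 445.8 -152.1    8. ]
plate top [435.1  11.    8. ]
plate side [729.2  36.6   8. ]
plate side [ 447.6 -150.2    8. ]
plate side [434.9  14.6   8. ]
sizes [np.float64(164.95658485885312), np.float64(299.4838715550766), np.float64(163.43806604822842), np.float64(298.7635937194871)]
O [588.1 -37.8   0. ] yaw of stand x -86.04354161454972 [ 0.1 -1.   0. ] [1.  0.1 0. ]
tabtop+y [645.9  94.3 110. ] stand -127.79205341693192 66.76563113318772
tabtop-y [448.6  77.1 110. ] stand -124.31116697848874 -131.23587522329828
tabbot+y [658.  -27.6  22. ] stand -5.391143568671982 70.51860559038488
tabbot-y [459.2 -43.7  22. ] stand -3.066651016149068 -128.99287594705302
top+y [646.3  94.3 112.2] 2.0202846281530267 stand -127.83224314708832 67.2064448619567
top-y [446.   76.4 116.4] 3.5225995076751544 stand -123.72860649633192 -133.8057750843889
bk top l [661.1 -79.9 124. ] side [250.1  84.8] top [389.1 146.5]
bk top r [521.5 -89.5 124. ] side [500.6 118.2] top [408.8 391. ]
dock top front [703.1 -34.9  60. ] side [158.9 212.2] top [306.9 107.9]
```

```bash
python3 - <<'E'
from cell import bot
from h import *
np.set_printoptions(precision=1,suppress=True)
s=bot.snapshot("side"); t=bot.snapshot("top")
S=lambda u,v:(190+u/6-.4,160+v/6-.4)
T=lambda u,v:(230+u/4.8-.4,105+v/4.8-.4)
O=np.array([588.1,-36.5,0]);q=np.load("st.npz");sx,sy=q["sx"],q["sy"]
W=lambda x,y,z:O+sx*x+sy*y+np.array([0,0,z])
for n,p,z in(("box top front L",(243,402),64),("R",(488,428),64),("bot L",(252,478),0),("bot R",(478,508),0)):
    d=onz(s,S(*p),z)-O; print(n,d@sx,d@sy)
# tablet model check: corners predicted vs seen
c,sn=np.cos(np.radians(38)),np.sin(np.radians(38))
for y in(67.5,-132.5):
    X=W(-126,y,110); print("back top",(proj(t,X)[0]-[229.6,104.6])*4.8,"side",(proj(s,X)[0]-[189.6,159.6])*6)
    X=W(-11.5+3.7,y,17.7); print("back bottom",(proj(t,X)[0]-[229.6,104.6])*4.8,"side",(proj(s,X)[0]-[189.6,159.6])*6)
# orange blobs side/top
for nm,im in(("side",s["color"]),("top",t["color"])):
    hsv=cv2.cvtColor(im,cv2.COLOR_RGB2HSV); m=cv2.inRange(hsv,(5,180,130),(20,255,255))
    n,l,st,ce=cv2.connectedComponentsWithStats(m)
    for i in range(1,n):
        if st[i,4]>3 and (180<ce[i,0]<330 and 110<ce[i,1]<260): print(nm,st[i],ce[i])
E
```

```text
box top front L -129.39677681818426 25.25605515850597
R -121.46926652243728 -101.65698771886929
bot L -121.85404512131501 28.31208751725294
bot R -117.97350979753274 -93.62202367227724
back top [ 83.8 180.5] side [157.  319.8]
back bottom [290.1 206.9] side [242.5 300.3]
back top [104.7 529.4] side [544.2 377.4]
back bottom [314.1 534.2] side [595.3 352. ]
side [303 118  13  11 100] [308.6 123.5]
side [215 213   8   4  28] [219.  214.4]
side [273 220   8   5  34] [276.5 222.2]
top [248 143   2   7  13] [248.5 146.2]
top [253 206   6   9  16] [254.1 211.2]
top [292 214   5   1   5] [294. 214.]
```

>>> play_rows --delta_rot '[[0, 0, 0], [0, 0, 0], [0, 0, 0], [0, 0, 0], [0, 0, 0], [0, 0, 0], [0, 0, 0], [0, 0, 0]]' --xyz '[[-0.02, -0.01, 0], [-0.04, -0.021, 0], [-0.04, -0.021, 0], [-0.04, -0.021, 0], [-0.04, -0.021, 0], [-0.04, -0.021, 0], [-0.04, -0.021, 0], [-0.04, -0.021, 0]]' --hand '[1, 1, 1, 1, 1, 1, 1, 1]'

```text
clock: 1.4
ee_pos: [432.5, 348.5, 231.5]
ee_rot: [3.142, 0.001, 2.823]
force: [0.0, -0.7, -0.5]
gripper_width: 0.996
```

>>> play_rows --delta_rot '[[0, 0, 0], [0, 0, 0], [0, 0, 0], [0, 0, 0], [0, 0, 0], [0, 0, 0], [0, 0, -10], [0, 0, -10]]' --xyz '[[-0.04, -0.021, 0], [-0.04, -0.021, 0], [-0.04, -0.021, 0], [-0.04, -0.021, 0], [-0.04, -0.021, 0], [-0.03, -0.015, 0], [0, 0, 0], [0, 0, 0]]' --hand '[1, 1, 1, 1, 1, 1, 0, 0]'

```text
clock: 2.4
ee_pos: [612.4, 162.9, 231.1]
ee_rot: [-3.141, -0.0, -3.106]
force: [0.9, -0.7, -0.1]
gripper_width: 0.597
```

```bash
cat > tgt.py <<'E'
from cell import bot
from h import *
from scipy.spatial.transform import Rotation as Ro
np.set_printoptions(precision=2,suppress=True)
q=np.load("st.npz");sx,sy=q["sx"],q["sy"];O=np.array([588.1,-36.5,0]);ez=np.array([0,0,1.])
W=lambda x,y,z:O+sx*x+sy*y+ez*z
def cur():
    st=bot.read_state(); return np.array(st["ee_pos"]),Ro.from_euler("xyz",st["ee_rot"]),st
def ori(a): # a: tool z elevation below horizontal, deg, in stand xz plane toward +x
    z=np.cos(np.radians(a))*sx-np.sin(np.radians(a))*ez; x=-sy; y=np.cross(z,x); return Ro.from_matrix(np.stack([x,y,z],1))
def rep(P,a):
    p,R,st=cur(); G=ori(a)
    d=P-O; 
    dp=p-O; print("clock",st["clock"],"cur stand xyz",dp@sx,dp@sy,dp[2],"elev",np.degrees(np.arctan2(-R.as_matrix()[2,2],R.as_matrix()[:,2]@sx)))
    print("shift tool",R.inv().apply(P-p),"rotvec tool deg",np.degrees((R.inv()*G).as_rotvec()),"joints",st["joints"],"F",st["force"],"w",st["gripper_width"])
E
python3 - <<'E'
from tgt import *
rep(W(-185,47,148),38)
rep(W(-185,47,148),90)
E
```

```text
clock 2.4 cur stand xyz -197.22612871990123 38.01993567400305 231.11318239128232 elev 89.97510810774489
shift tool [ -9.42 -11.88  83.11] rotvec tool deg [51.97 -0.9  -1.8 ] joints [ 0.14  0.24  1.5  -0.    1.4  -1.47] F [ 0.86 -0.67 -0.06] w 0.5974857538493923
clock 2.4 cur stand xyz -197.22612871990123 38.01993567400305 231.11318239128232 elev 89.97510810774489
shift tool [ -9.42 -11.88  83.11] rotvec tool deg [-0.03 -0.02 -1.94] joints [ 0.14  0.24  1.5  -0.    1.4  -1.47] F [ 0.86 -0.67 -0.06] w 0.5974857538493923
```

>>> play_rows --delta_rot '[[0, 0, -1.9], [10.4, 0, 0], [10.4, 0, 0], [10.4, 0, 0], [10.4, 0, 0], [10.4, 0, 0], [0, 0, 0], [0, 0, 0]]' --xyz '[[-0.009, -0.012, 0.02], [0, 0, 0.015], [0, 0, 0], [0, 0, 0], [0, 0, 0], [0, 0, 0], [0, 0, 0], [0, 0, 0]]' --hand '[0, 0, 0, 0, -0.3, -0.3, -0.3, -0.3]'

```text
clock: 3.4
ee_pos: [622.0, 152.5, 196.8]
ee_rot: [-2.237, 0.0, -3.078]
force: [-0.6, 0.3, 0.4]
gripper_width: 0.35
```

```bash
python3 - <<'E'
from tgt import *
rep(W(-185,47,148),38)
s=bot.snapshot("side"); cv2.imwrite("pics/side1.png",s["color"][:,:,::-1]); t=bot.snapshot("top"); crop(t,200,80,360,240,3.6,"pics/t1.png")
crop(s,190,120,320,260,4.2,"pics/s1.png")
E
```

```text
clock 3.4 cur stand xyz -186.16230558454802 46.86297231791924 196.84053851191652 elev 38.155759378339866
shift tool [-0.13 37.69 31.09] rotvec tool deg [ 0.16 -0.23 -0.2 ] joints [ 0.49  0.61  1.32 -0.8   1.66 -1.02] F [-0.62  0.29  0.39] w 0.35006218658711463
```

View pics/t1.png

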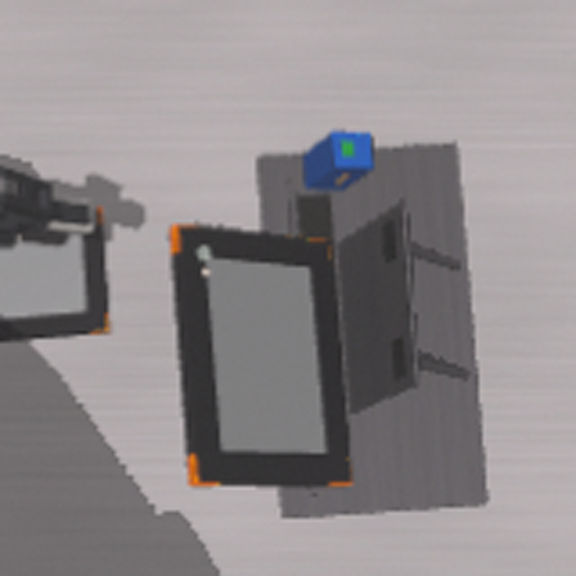

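View pics/side1.png

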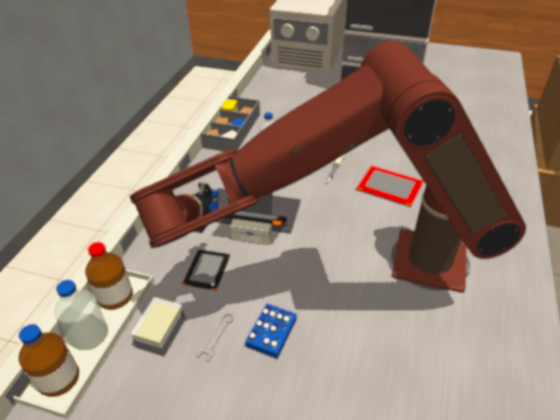

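>>> play_rows --delta_rot '[[0, 0, 0], [0, 0, 0], [0, 0, 0], [0, 0, 0], [0, 0, 0]]' --xyz '[[0, 0.019, 0], [0, 0.019, 0], [0, 0, 0.03], [0, 0, 0.03], [0, 0, 0]]' --hand '[-0.3, -0.3, -0.3, -0.3, -0.3]'

```text
clock: 4.12
ee_pos: [621.4, 128.1, 126.3]
ee_rot: [-2.233, -0.005, -3.079]
force: [-0.1, 0.1, 0.1]
gripper_width: 0.35
```

```bash
python3 - <<'E'
from tgt import *
rep(W(-129.7,47,105.3),38)
t=bot.snapshot("top"); crop(t,210,100,330,200,6,"pics/t2.png");s=bot.snapshot("side")
crop(s,180,160,310,260,6,"pics/s2.png")
E
```

```text
clock 4.125 cur stand xyz -161.86735425491227 44.58055161425335 126.34764466916116 elev 37.922042057699855
shift tool [-2.73 -3.17 38.29] rotvec tool deg [-0.08 -0.46  0.01] joints [ 0.46  0.67  1.38 -0.81  1.56 -0.96] F [-0.11  0.06  0.08] w 0.34967228417532653
```

View pics/t2.png

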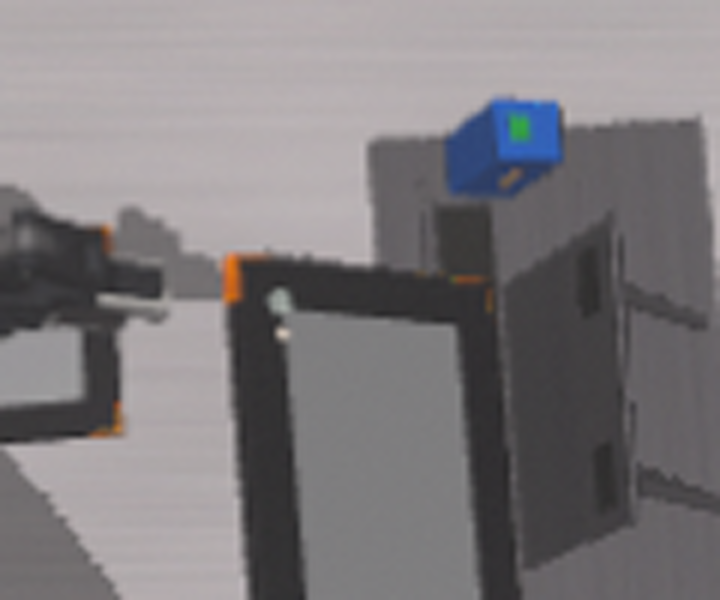

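View pics/s2.png

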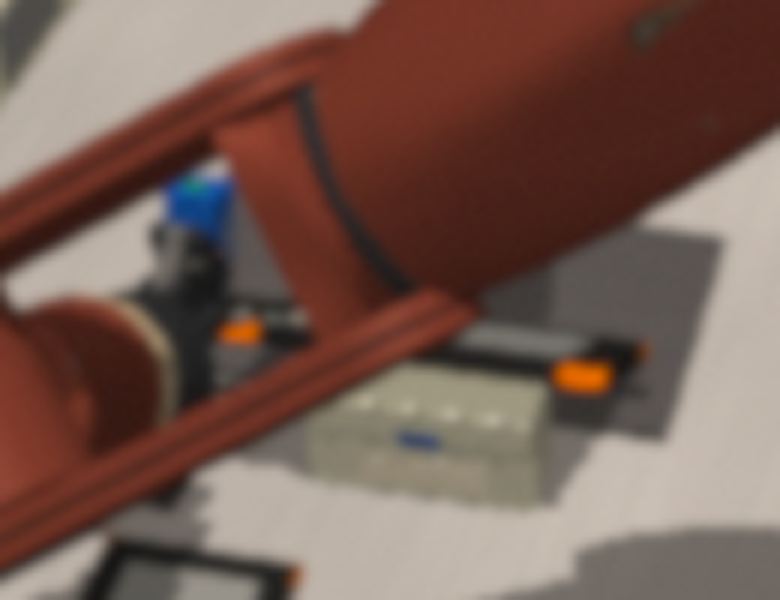

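>>> play_rows --delta_rot '[[0, -0.4, 0], [0, 0, 0], [0, 0, 0], [0, 0, 0], [0, 0, 0], [0, 0, 0]]' --xyz '[[-0.003, -0.003, 0.01], [0, 0, 0.014], [0, 0, 0.014], [0, 0, 0.014], [0, 0, 0.013], [0, 0, 0]]' --hand '[-0.3, -0.3, -0.3, -0.3, -0.3, -0.3]'

```text
clock: 4.97
ee_pos: [629.2, 75.3, 90.7]
ee_rot: [-2.233, 0.002, -3.073]
force: [-0.0, 0.3, -0.5]
gripper_width: 0.347
```

```bash
python3 - <<'E'
from tgt import *
rep(W(-129.7,47,105.3),38)
t=bot.snapshot("top"); crop(t,210,100,330,200,6,"pics/t3.png");s=bot.snapshot("side")
crop(s,180,160,310,260,6,"pics/s3.png")
E
```

```text
clock 4.975 cur stand xyz -108.74425771665783 48.724664028099156 90.66201961169759 elev 37.96328900390829
shift tool [  1.7    1.35 -25.53] rotvec tool deg [-0.04  0.06 -0.12] joints [ 0.39  0.68  1.46 -0.85  1.45 -0.94] F [-0.01  0.35 -0.47] w 0.3470527203147167
```

View pics/t3.png

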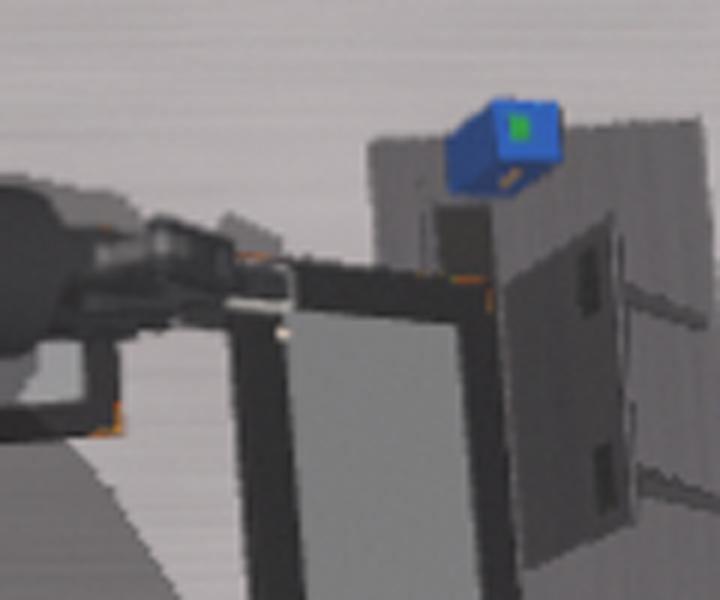

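View pics/s3.png

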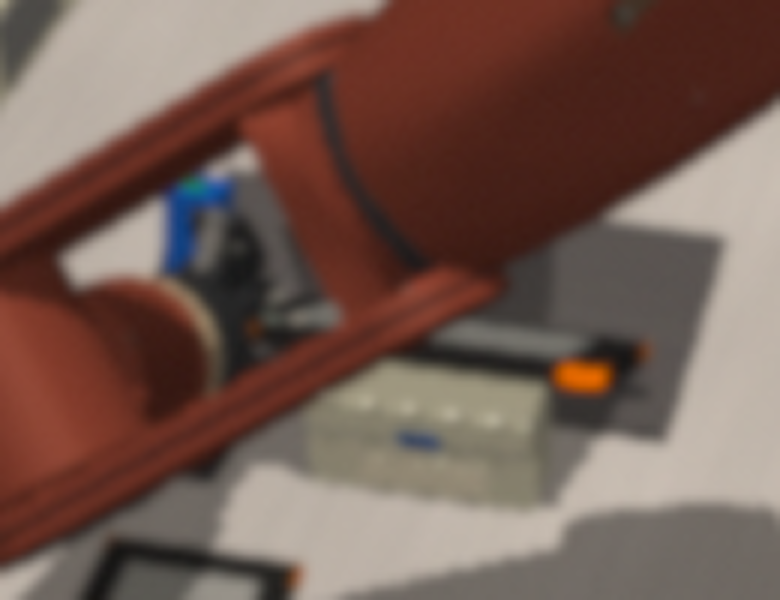

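The upper finger tip at crop (290,285) lies over the tablet's back near its far corner. The lower finger is out of sight beneath it, and there is no contact force. Next I close the gripper.

>>> play_rows --delta_rot '[[0, 0, 0], [0, 0, 0], [0, 0, 0], [0, 0, 0]]' --xyz '[[0, 0, 0], [0, 0, 0], [0, 0, 0], [0, 0, 0]]' --hand '[-0.6, -0.8, -1, -1]'

```text
clock: 5.58
ee_pos: [630.3, 77.0, 92.4]
ee_rot: [-2.234, 0.005, -3.071]
force: [1.3, -0.2, 3.1]
gripper_width: 0.122
```

```bash
python3 - <<'E'
from tgt import *
rep(W(-129.7,47,105.3),38); print(bot.read_state()["wrist_torque"])
t=bot.snapshot("top"); crop(t,210,100,330,220,5,"pics/t4.png")
E
```

```text
clock 5.575 cur stand xyz -110.27287543620946 49.958358022389916 92.44753996928524 elev 37.98300395727165
shift tool [  2.86   1.82 -23.23] rotvec tool deg [-0.02  0.25 -0.18] joints [ 0.39  0.68  1.45 -0.85  1.45 -0.94] F [ 1.33 -0.22  3.15] w 0.12151997920462858
[-0.23  0.15  0.23]
```

View pics/t4.png

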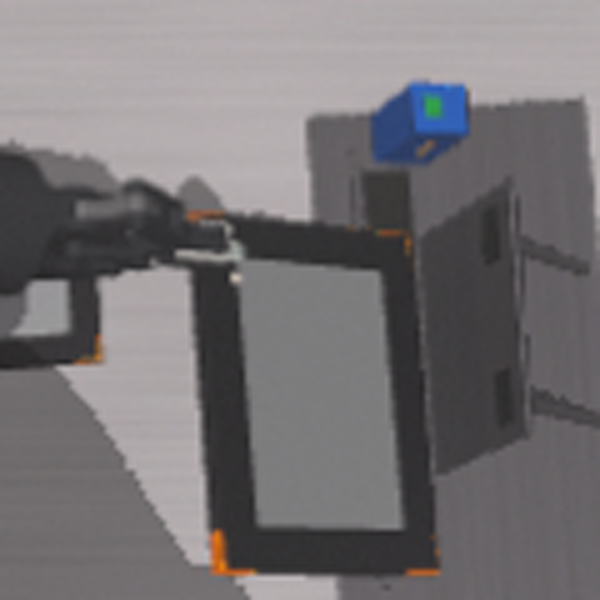

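The grip holds: width is about 10 mm, the pads are on the tablet, and the force is small. Next I tilt it up about the foot, which is 127 mm ahead of the TCP, after a 2 mm lift.

>>> play_rows --delta_rot '[[-2, 0, 0], [-4, 0, 0], [-4, 0, 0], [-4, 0, 0], [-4, 0, 0], [-4, 0, 0], [-4, 0, 0], [0, 0, 0]]' --xyz '[[0, -0.006, -0.001], [0, -0.009, 0.0003], [0, -0.009, 0.0003], [0, -0.009, 0.0003], [0, -0.009, 0.0003], [0, -0.009, 0.0003], [0, -0.009, 0.0003], [0, 0, 0]]' --hand '[-1, -1, -1, -1, -1, -1, -1, -1]'

```text
clock: 6.62
ee_pos: [633.2, 30.1, 131.1]
ee_rot: [-2.69, 0.007, -3.075]
force: [1.3, 0.7, -2.5]
gripper_width: 0.128
```

```bash
cat > foot.py <<'E'
from tgt import *
def foot(r=127):
    p,R,st=cur(); f=p+R.apply([0,0,r])-O; print("implied foot stand",f@sx,f@sy,f[2])
E
python3 - <<'E'
from foot import *
rep(W(-129.7,47,105.3),64); foot(); print(bot.read_state()["wrist_torque"])
t=bot.snapshot("top"); crop(t,210,100,330,220,4,"pics/t5.png");s=bot.snapshot("side")
crop(s,180,140,310,260,4.5,"pics/s5.png")
E
```

```text
clock 6.625 cur stand xyz -63.321057230112174 49.61120929677885 131.1094615895234 elev 64.11792324277852
shift tool [ 2.96 70.97 -5.77] rotvec tool deg [ 0.12  0.29 -0.31] joints [ 0.15  0.39  1.58 -0.48  1.25 -1.31] F [ 1.33  0.67 -2.53] w 0.12794269273380432
implied foot stand -7.883697901726707 50.26177415098748 16.849775102705436
[ 0.35 -0.35  0.22]
```

View pics/t5.png

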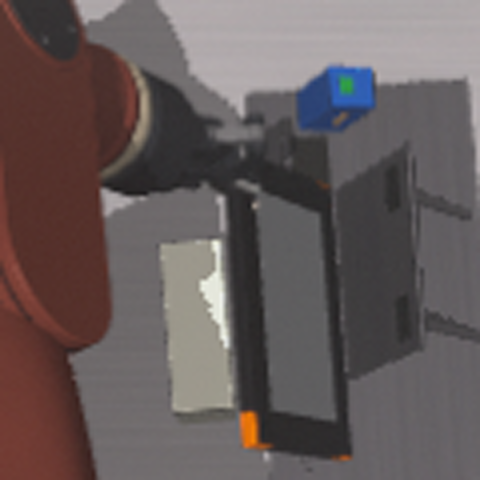

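View pics/s5.png

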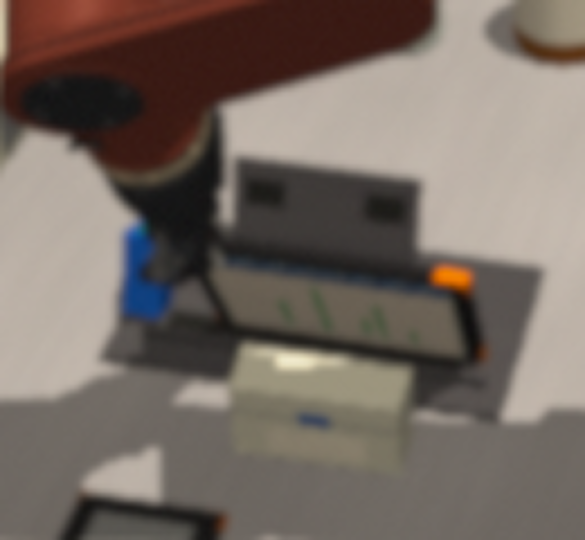

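The screen now shows with green peaks. The tablet stands at about 64°, the foot is on the ledge and the vial box has not moved. I go on to near vertical, then slide towards the dock so that the rear finger clears the backrest edge.

>>> play_rows --delta_rot '[[-4, 0, 0], [-4, 0, 0], [-4, 0, 0], [-4, 0, 0], [-4, 0, 0], [0, 0, 0], [0, 0, 0]]' --xyz '[[0, -0.009, 0.0006], [0, -0.009, 0.0009], [0, -0.009, 0.0009], [0, -0.009, 0.0009], [0, -0.009, 0.0009], [-0.003, 0, 0], [0, 0, 0]]' --hand '[-1, -1, -1, -1, -1, -1, -1]'

```text
clock: 7.6
ee_pos: [638.1, -11.6, 139.4]
ee_rot: [-3.035, 0.002, -3.071]
force: [-2.1, -2.6, 0.4]
gripper_width: 0.12
```

```bash
python3 - <<'E'
from foot import *
rep(W(-129.7,47,105.3),84); foot(); print(bot.read_state()["wrist_torque"])
t=bot.snapshot("top"); crop(t,210,100,330,220,4,"pics/t6.png");s=bot.snapshot("side")
crop(s,180,140,310,260,4.5,"pics/s6.png")
E
```

```text
clock 7.6 cur stand xyz -21.40313211341904 51.60374818262308 139.37321402019933 elev 83.91964415975785
shift tool [  4.52 111.3   22.4 ] rotvec tool deg [-0.08  0.1   0.06] joints [-0.09  0.32  1.58 -0.11  1.22 -1.69] F [-2.07 -2.64  0.41] w 0.11952500551921882
implied foot stand -7.95091398791628 51.83376561912257 13.087882649201205
[-0.6   0.66  0.03]
```

View pics/t6.png

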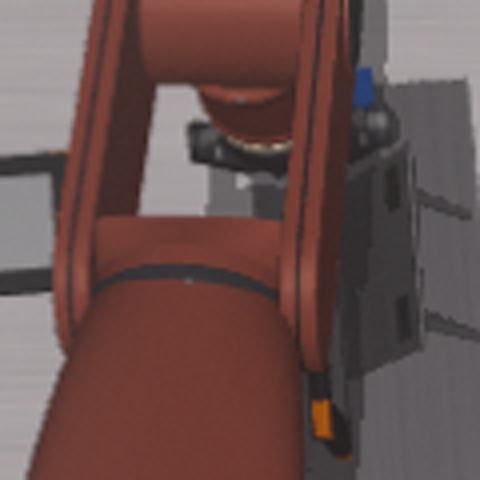

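View pics/s6.png

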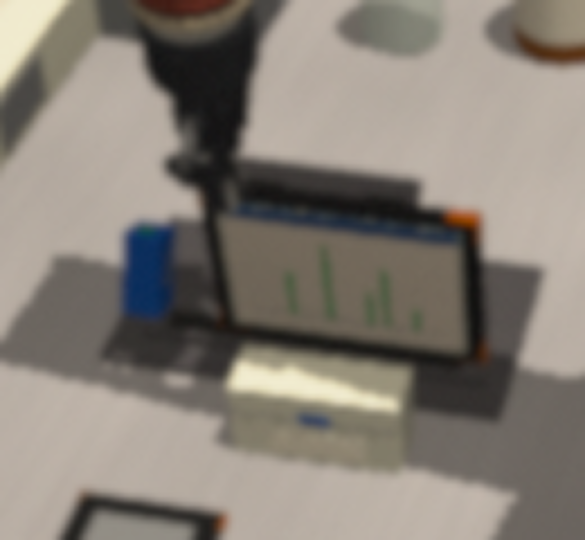

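>>> play_rows --delta_rot '[[0, 0, 0], [0, 0, 0], [0, 0, 0], [0, 0, 0], [0, 0, 0], [0, 0, 0]]' --xyz '[[-0.008, 0, 0], [-0.008, 0, 0], [-0.008, 0, 0], [-0.008, 0, 0], [-0.006, 0, 0], [0, 0, 0]]' --hand '[-1, -1, -1, -1, -1, -1]'

```text
clock: 8.45
ee_pos: [677.8, -9.2, 140.4]
ee_rot: [-3.037, 0.006, -3.072]
force: [0.3, 0.3, -0.3]
gripper_width: 0.127
```

```bash
python3 - <<'E'
from foot import *
rep(W(-129.7,47,105.3),110); foot(); print(bot.read_state()["wrist_torque"])
s=bot.snapshot("side")
crop(s,180,140,310,260,4.5,"pics/s7.png")
E
```

```text
clock 8.45 cur stand xyz -21.033028092058913 91.32860628986647 140.4372263126328 elev 83.99883726916323
shift tool [ 44.43 111.76  23.33] rotvec tool deg [-26.     0.32   0.09] joints [-0.08  0.41  1.47 -0.11  1.24 -1.69] F [ 0.34  0.3  -0.32] w 0.12669091195402213
implied foot stand -7.7555716922037465 92.06232057863586 14.135322863427433
[ 0.1   0.34 -0.06]
```

View pics/s7.png

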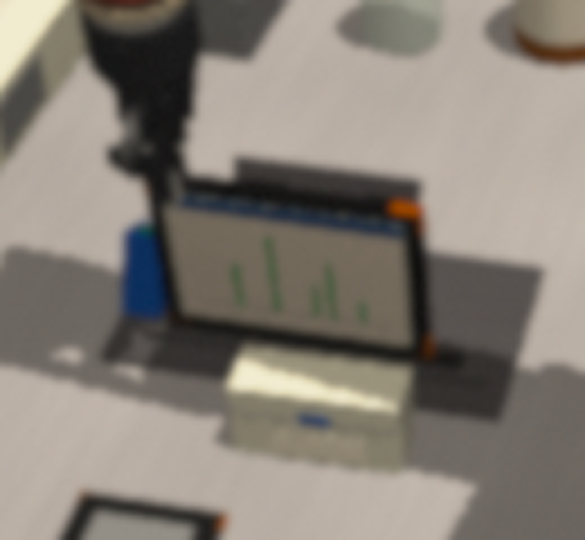

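>>> play_rows --delta_rot '[[-4, 0, 0], [-4, 0, 0], [-4, 0, 0], [-4, 0, 0], [-4, 0, 0], [-4, 0, 0], [0, 0, 0]]' --xyz '[[0, -0.009, 0.0005], [0, -0.009, 0.0005], [0, -0.009, 0.0005], [0, -0.009, 0.0005], [0, -0.009, 0.0005], [0, -0.009, 0.0005], [0, 0, 0]]' --hand '[-1, -1, -1, -1, -1, -1, -1]'

```text
clock: 9.38
ee_pos: [682.0, -64.9, 135.1]
ee_rot: [2.828, 0.008, -3.075]
force: [1.5, -0.3, 5.7]
gripper_width: 0.126
```

```bash
python3 - <<'E'
from foot import *
rep(W(-129.7,47,105.3),110); foot(); print(bot.read_state()["wrist_torque"])
s=bot.snapshot("side");t=bot.snapshot("top")
crop(s,180,130,310,260,4.5,"pics/s8.png");crop(t,210,100,330,220,4,"pics/t8.png")
E
```

```text
clock 9.375 cur stand xyz 34.77524914562966 91.76128703002969 135.08225367497613 elev 107.95225064148305
shift tool [ 45.42 147.29  78.65] rotvec tool deg [-2.05  0.48  0.01] joints [-0.35  0.5   1.38  0.29  1.39 -2.06] F [ 1.48 -0.35  5.68] w 0.12626805269649566
implied foot stand -4.367873313946199 92.82096609145577 14.269617562682711
[0.02 0.28 0.  ]
```

View pics/s8.png

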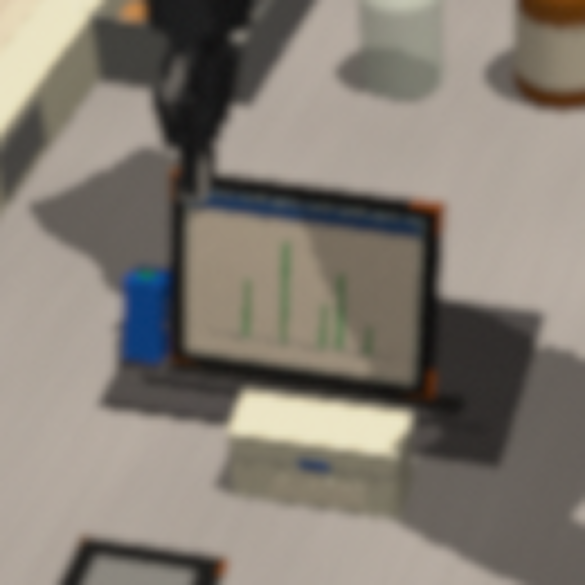

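View pics/t8.png

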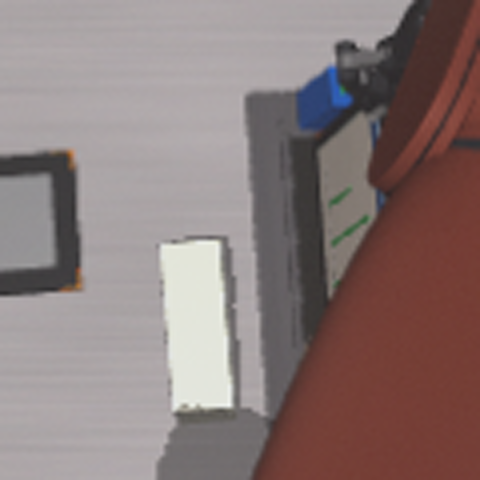

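It leans back 18°, the foot is on the ledge, and a small gap to the dock remains. I close that gap in small steps, watching the force.

>>> play_rows --delta_rot '[[0, 0, 0], [0, 0, 0], [0, 0, 0]]' --xyz '[[-0.002, 0, 0], [-0.002, 0, 0], [0, 0, 0]]' --hand '[-1, -1, -1]'

```text
clock: 9.85
ee_pos: [684.4, -62.5, 135.0]
ee_rot: [2.83, 0.004, -3.07]
force: [-4.0, -2.9, 6.8]
gripper_width: 0.123
```

```bash
python3 - <<'E'
from foot import *
rep(W(-129.7,47,105.3),110); foot(); print(bot.read_state()["wrist_torque"])
s=bot.snapshot("side")
crop(s,190,170,300,240,7,"pics/s9.png")
E
```

```text
clock 9.85 cur stand xyz 32.54326805475081 94.2464384502031 135.0188266819759 elev 107.8479768993483
shift tool [ 46.97 145.5   77.86] rotvec tool deg [-2.15  0.19  0.21] joints [-0.35  0.51  1.37  0.29  1.39 -2.06] F [-4.02 -2.93  6.83] w 0.12263476538215791
implied foot stand -6.381055904106127 94.67290490681046 14.13162665357197
[-0.45  0.99  0.45]
```

View pics/s9.png

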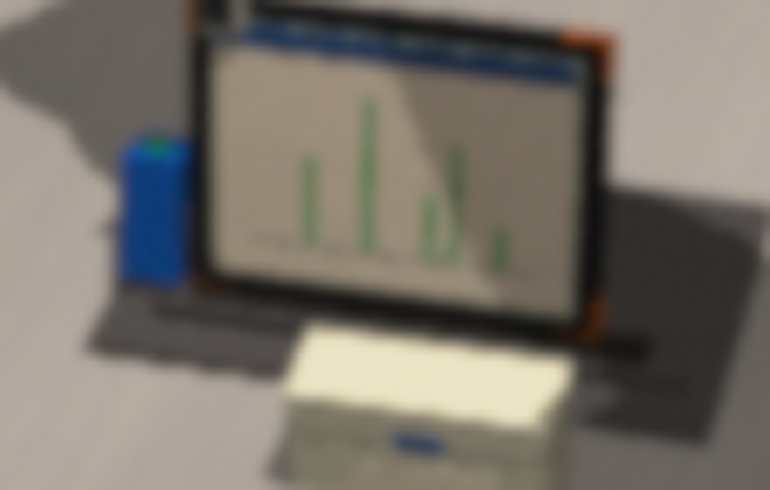

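>>> play_rows --delta_rot '[[0, 0, 0], [0, 0, 0], [0, 0, 0], [0, 0, 0]]' --xyz '[[-0.002, 0, 0], [-0.001, 0, 0], [0, 0, 0], [0, 0, 0]]' --hand '[-1, -1, -1, -1]'

```text
clock: 10.4
ee_pos: [686.6, -62.0, 134.9]
ee_rot: [2.829, 0.003, -3.07]
force: [-6.0, -2.9, 8.4]
gripper_width: 0.125
```

```bash
python3 - <<'E'
from foot import *
rep(W(-129.7,47,105.3),110); foot(); print(bot.read_state()["wrist_torque"])
s=bot.snapshot("side")
crop(s,190,170,300,240,7,"pics/s10.png")
E
```

```text
clock 10.4 cur stand xyz 32.200085418454414 96.51948482001434 134.89648165080433 elev 107.8884635849466
shift tool [ 49.13 145.16  77.81] rotvec tool deg [-2.11  0.09  0.21] joints [-0.34  0.51  1.37  0.29  1.4  -2.06] F [-6.01 -2.87  8.4 ] w 0.12484952501879135
implied foot stand -6.809817295010326 96.72981298295232 14.036301060380396
[-0.3   1.42  0.53]
```

View pics/s10.png

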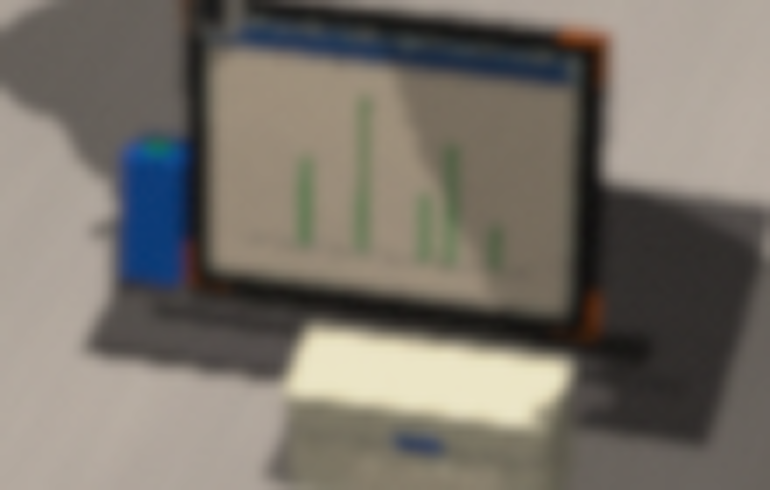

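>>> play_rows --delta_rot '[[-2, 0, 0], [-1, 0, 0], [0, 0, 0]]' --xyz '[[0, -0.0045, 0], [0, -0.002, 0], [0, 0, 0]]' --hand '[-1, -1, -1]'

```text
clock: 10.82
ee_pos: [687.0, -68.4, 132.8]
ee_rot: [2.776, 0.003, -3.07]
force: [-7.1, -4.3, 7.7]
gripper_width: 0.121
```

```bash
python3 - <<'E'
from foot import *
rep(W(-129.7,47,105.3),110); foot(); print(bot.read_state()["wrist_torque"])
s=bot.snapshot("side")
crop(s,190,150,300,240,6,"pics/s11.png")
E
```

```text
clock 10.825 cur stand xyz 38.69136775410308 96.48696866153567 132.75561619575302 elev 110.92292611432948
shift tool [ 49.13 147.64  85.71] rotvec tool deg [0.92 0.09 0.19] joints [-0.37  0.54  1.35  0.33  1.42 -2.09] F [-7.06 -4.27  7.69] w 0.12084115678625601
implied foot stand -6.6617768051116775 96.67830319124998 14.129920540516892
[-0.19  1.36  0.71]
```

View pics/s11.png

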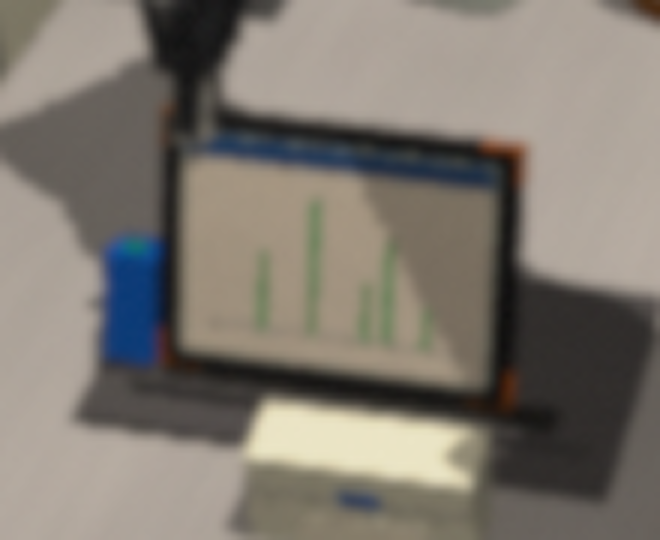

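It leans about 21° with its edge at the dock. I release, let it settle, then withdraw along the tablet.

>>> play_rows --delta_rot '[[0, 0, 0], [0, 0, 0], [0, 0, 0], [0, 0, 0]]' --xyz '[[0, 0, 0], [0, 0, 0], [0, 0, 0], [0, 0, 0]]' --hand '[-0.6, -0.3, -0.3, -0.3]'

```text
clock: 11.38
ee_pos: [688.0, -67.7, 131.3]
ee_rot: [2.775, 0.004, -3.071]
force: [0.2, -0.8, 0.1]
gripper_width: 0.352
```

```bash
python3 - <<'E'
from foot import *
rep(W(-129.7,47,105.3),110); print(bot.read_state()["wrist_torque"])
s=bot.snapshot("side")
crop(s,190,150,300,240,6,"pics/s12.png")
E
```

```text
clock 11.375 cur stand xyz 38.04443791410977 97.50530596682265 131.3011843605344 elev 111.00061279144126
shift tool [ 50.42 147.42  84.21] rotvec tool deg [1.   0.2  0.15] joints [-0.37  0.54  1.35  0.34  1.42 -2.09] F [ 0.24 -0.83  0.08] w 0.3516822154533008
[-0.15 -0.05  0.07]
```

View pics/s12.png

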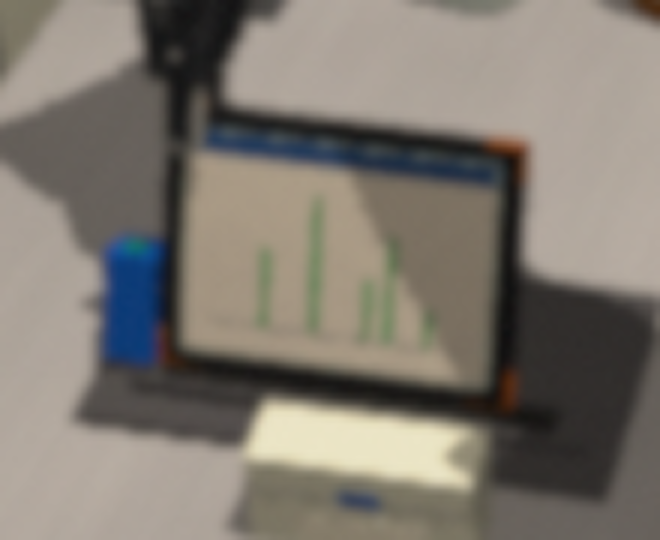

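>>> play_rows --delta_rot '[[0, 0, 0], [0, 0, 0], [0, 0, 0], [0, 0, 0], [0, 0, 0], [0, 0, 0]]' --xyz '[[0, 0, -0.01], [0, 0, -0.015], [0, 0, -0.03], [0, 0, -0.04], [0, 0, -0.04], [0, 0, 0]]' --hand '[-0.3, -0.3, -0.3, -0.3, -0.3, -0.3]'

```text
clock: 12.18
ee_pos: [693.0, -118.8, 263.7]
ee_rot: [2.78, 0.013, -3.073]
force: [0.0, -0.5, 0.6]
gripper_width: 0.354
```

```bash
python3 - <<'E'
from foot import *
rep(W(-129.7,47,105.3),110)
s=bot.snapshot("side");t=bot.snapshot("top")
crop(s,190,140,300,240,6,"pics/s13.png");cv2.imwrite("pics/t13.png",t["color"][:,:,::-1])
E
```

```text
clock 12.175 cur stand xyz 89.33111419655796 98.92560289263363 263.73533182577836 elev 110.73554862418395
shift tool [ 54.16 148.96 225.06] rotvec tool deg [0.73 0.71 0.21] joints [-0.43  0.48  1.18  0.32  1.65 -2.08] F [ 0.03 -0.48  0.6 ] w 0.3537734356469162
```

View pics/s13.png

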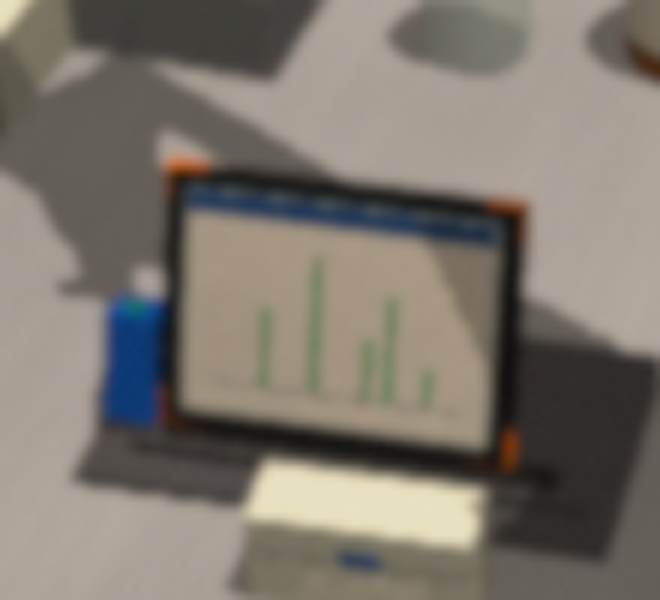

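View pics/t13.png

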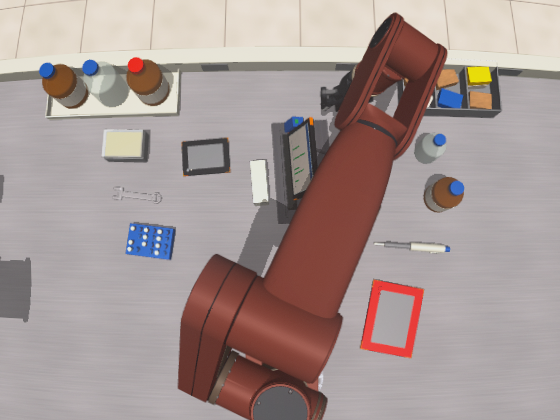

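```bash
python3 - <<'E'
from foot import *
s=bot.snapshot("side");t=bot.snapshot("top")
S=lambda u,v:(190+u/6-.4,140+v/6-.4)
for n,p,z in(("top+y",(167,162),151),("top-y",(527,206),151),("bot-y",(516,468),12.5),("bot+y",(164,420),12.5)):
    d=onz(s,S(*p),z)-O; print(n,d@sx,d@sy)
crop(t,270,100,340,170,8,"pics/t14.png")
for y in (115,-85):
  for x,z in((45,151.5),(-11.2,12.5)):
    print("pred",y,z,"side",(proj(s,W(x,y,z))[0]-[189.6,139.6])*6,"top",(proj(t,W(x,y,z))[0]-[269.6,99.6])*8)
E
```

```text
top+y 43.96334995871305 114.32445875058033
top-y 46.73348108007592 -84.20797430522812
bot-y -8.32774806561668 -88.3033896262606
bot+y -11.324610235637687 112.59310273138138
pred 115 151.5 side [166.32 159.96] top [314.99 134.76]
pred 115 12.5 side [159.96 419.25] top [144.89 263.66]
pred -85 151.5 side [527.7  207.44] top [362.94 725.63]
pred -85 12.5 side [508.9  470.67] top [184.23 801.53]
```

View pics/t14.png

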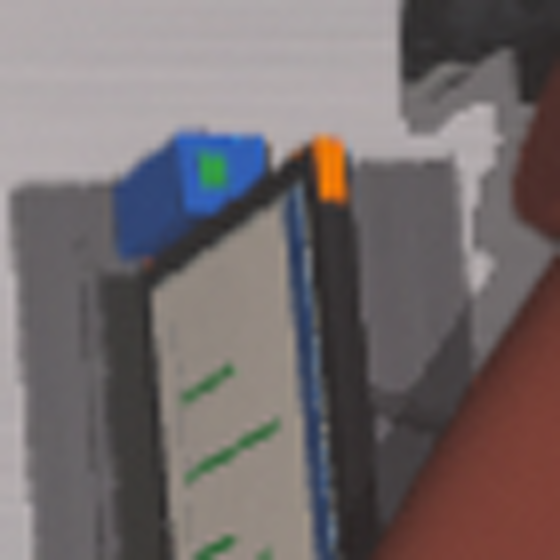

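The final checks agree: the tablet centre is at stand y of about 12 to 15 mm, inside the required 8 to 22 mm, and the lean is about 22°. The arm is clear.

```bash
python3 -c "
from cell import bot
print(bot.hand_in()); print(bot.read_state()['clock'])"
```

```text
the job is handed in; nothing more can be done
None
the job is handed in; nothing more can be done
```

The tablet now leans on the stand's backrest, screen out, with its side edge against the blue charging block. The job was handed in at about 12 s of the 51 s allowed; no verdict was reported.

I gripped the tablet's free top edge near the block, beside the vial box, and tipped it up about its foot. I slid it along the ledge to the block, leaned it back, let go and withdrew the arm.

**Last checks from the pictures:**
- **Lean:** about 22° from vertical, with the measured corners within a few mm of the expected leaning pose.
- **Position along the ledge:** the top corners put the tablet's centre at stand y of about 15 mm and the bottom corners at about 12 mm. Both are inside the required 8 to 22 mm. The 3 mm difference is about the measuring error, or a tilt of about 1° in the tablet's plane. The edge looked up to 2 mm short of the block.
- **Other things on the bench:** the vial box and the rest of what I could see looked unmoved. I judged this by eye and did not re-measure them; the arm hid part of the final top view.
- **Forces:** the wrist forces read at the end of each move stayed under about 12 N, and the arm was clear of everything at hand-in.

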